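# Fold a sprung solar wing home on a satellite model and hold it

## Robot

A 6-joint arm with a two-finger parallel gripper is mounted at the origin on the work surface. World frame = base frame: x ahead of the robot, y to its left, z up, the work surface at z = 0. Lengths are in m, angles in degrees, forces in N, time in s.
With the tool pointing down it reaches from about 0.375 to 0.75 m from the base axis. Payload 9 kg.
Tool frame: the origin (TCP) lies where the fingers leave the gripper's body, on its centre line; the fingertips stand 73 mm ahead of it and the grasp point (between the pads) lies 54 mm ahead of it (robot.tip_reach is the distance from the TCP to the fingertips, in m); z points along the fingers, y is the line along which they close (so a half turn about z gives the same grasp; the last joint's range is limited). The gripper opens to 85 mm and grips with 20 to 120 N. Pads are 22 mm wide; open, the fingers measure 114 mm over their backs; the gripper's body (76 mm by 85 mm) begins 54 mm behind the grasp point. The pads swing forward as they close: fully open they stand 13 mm farther back than shut.
Start: joints at [59.318, 5.964, 5.575, 89.605, 0, 77.527], TCP at [0.187, 0.57, 0.304] pointing down, gripper open.
Joint ranges: [-171.21, 171.21], [-48.23, 106.86], [-62.78, 66.21], [-105.2, 120.99], [-86.42, 89.51], [-180, 180]. Speed limits (degrees/s): [127.2, 127.2, 147.25, 180, 180, 180].

## Interface

Orientations are given as [roll, pitch, yaw] about the fixed x, y, z axes, in that order (R = Rz(yaw) Ry(pitch) Rx(roll)).
In Python, from plant import robot gives the robot as it stands. Calls block until the motion is done:
- robot.move_pose(position, orientation): joint-space move of the TCP to a pose.
- robot.line_to(position, vel=0.15, rotation=None, guard=None): straight line of the TCP; rotation=None keeps the orientation; vel is the mean speed in m/s. With guard (N) it stops when the force on the tool has changed by that much, and returns True; else False.
- robot.goto_joints(angles): joint-space move.
- robot.set_gripper(opening): finger opening in m; the grip force is fixed at half the most; returns when the fingers have stopped.
- robot.pause(seconds).
- robot.ik(position, orientation): joint angles nearest the present ones, or None.
- robot.observe(): the state.
- robot.grab_frame(name): name is "scene" or "top"; returns the picture (400x640x3 uint8, blue, green, red); there is no depth.
- robot.get_calibration(name): a dict with "vertical_fov" (degrees; the focal length in pixels is half the picture's height over the tangent of half this angle, whatever the lens; pixels are square), "cx", "cy" (the principal point, pixels), "k1" (the pictures are not rectified: a ray, as slopes to the right and down, at radius r is drawn at 1 + k1 r^2 times it, then the intrinsics apply), "rvec" (rotation vector, rad) and "tvec" (3), from world to camera coordinates, as OpenCV has them. Camera axes: x right, y down, z forward; pixel columns grow to the right and rows downward; lengths in m; the calibration is good to about 2 mm. A picture is of the moment at which its call begins. get_calibration takes no time and is no camera call.
A pose or a line that the arm cannot do raises robot.IKError and nothing moves.
- robot.job_done(): hands the job in; it is judged then, once.
The state is a dict: "time": time; "q": joint angles; "qvel": joint speeds; "joint_torque": joint torques, N m; "tool_pos": TCP position; "tcp_rot": TCP orientation; "ft_force": force on the tool from outside, world axes, zero at the start; "torque": the same for the moment, N m; "gripper_width": finger opening in m; "gripper_force": force on a finger pad.
Only numpy, scipy, OpenCV 4.12 (cv2) and the standard library are available. Lean on these libraries where they do the work, as an engineer would, in place of code of your own. Each camera call takes 0.05 s, during which the arm holds its last target. There are 200 camera calls.

## Task

Get the satellite model ready for a colleague to pin its solar wing: lift the red lens guard up and off its two hooks and stand it upright in the grey tray, then fold the spring-loaded wing round against the satellite's side until it is fully home on its stops. Finish while holding it there: the program ends with the robot still pressing the wing home. Be gentle with the wing and never let it fly back, do not tip or drop the guard, and leave the jar and the tape alone.

Things in the scene. Friction and masses are not known exactly. Their poses are not given: they have to be found in the camera images.
- satellite: Fixed gold-foil satellite model in a low blue frame; box 240 (its x) x 200 x 180 mm, from 30 to 210 mm above the bench; deck items to 224 mm, none within 50 mm of the white wall. Origin: on the bench below mid-length of the white side wall. x: along this wall, from the wing's hinge to its free edge; y: straight out of the wall; z up. Wall face: y = 0; the box is at negative y.
- hinge (a point): Point on the wing's upright hinge axis, 120 mm above the bench; in the satellite's frame at x = -118, y = 22 mm. Fixed, axes parallel to the satellite's. The torsion spring coils round it.
- wing (a joint): Wing angle (rad). 0 = straight out from the wall (satellite +y), where its spring rests it (start 0 to 0.08); grows as it folds, clockwise seen from above, towards satellite +x, to 1.571 = home on its stops, parallel to the wall, 18 mm off it. The spring, 0.45 N m per rad, pushes it back: 0.7 N m at the stop (4.5 N at 160 mm from the hinge); let go, it flies back. The hung guard blocks it.
- wing_back (a point): Point on the wing's back face, where it can be pushed: 160 mm from the hinge axis, half-way up. -x points straight out of the back, y away from the hinge, z up. Wing: plate 8 mm thick, 45 to 195 mm above the bench, 12 to 225 mm from the hinge axis plus a 9 mm lug on the free edge; back black with aluminium rim, dark blue cells on the face that turns to the wall.
- hooks (a point): Mid-way between the two upturned steel hooks on the wall that carry the guard's pins (at the pins' height, 163 mm above the bench, 6.5 mm out from the wall). Hooks 43 mm either side along the wall, 5 mm wire, reaching 15 mm out, tips 172 mm above the bench: a 12 mm lift frees the guard. Axes parallel to the satellite's. Behind the guard a lens stands 8 mm out of the wall.
- guard_centre (a point): Centre of the loose red guard (about 110 g), half-way up its 100 mm height; z up. Hood 64 (its x) x 46 (y) x 64 mm tall, open at back (-y) and underside; on its roof, straight above this point, a grip fin 12 mm thick (x), 26 (y), 36 tall, from 14 to 50 mm above this point. Hung, its axes are the satellite's, this point 161 mm above the bench; standing, 50 mm above its floor.
- guard_pins (a point): Mid-way between the guard's two steel pins, 17 mm behind (-y) and 2 mm above its centre, on its x axis line. Pins 6 mm thick stick out 22 mm from each side of the hood (108 mm over both) and lie in the hooks at the start.
- tray: Fixed open grey plastic tray, 200 (its x) by 160 (its y) by 22 mm high outside, walls and floor 4 mm. Origin: centre of its underside, on the bench.
- jar: White jar with a white cap, 60 mm across, 85 mm tall, loose; origin at the centre of its underside. Leave alone.
- tape: Ring of blue tape, 90 mm across, 24 mm high, loose; origin at the centre of its underside. Leave alone.
Not all that is in view belongs to the job. Of the things like the part that bears guard_centre, leave any that is blue; of the rest the smaller one is meant.

How it is judged (in metres and radians):
On the way, in this order (a step that is already met when the one before it is completed fails the run):
1. the guard is lifted off its hooks in the gripper (z of guard_centre in the frame of satellite above 0.175 m and contact force between the fingers and guard above 0.5 N), for 0.1 s.
2. the guard stands upright in the tray, let go and at rest, the wing still open (x of guard_centre in the frame of tray between -0.085 and 0.085 m and y of guard_centre in the frame of tray between -0.065 and 0.065 m and height (world z) of guard_centre below 0.062 m and angle between guard_centre's own z axis and vertical below 0.12 rad and contact force between the fingers and guard below 0.1 N and linear speed of guard below 0.03 m/s and value of joint wing below 0.6 rad), for 0.2 s.
At the end, for the whole second after the job is handed in: The wing is folded to within 0.03 rad of its stop, still, and the robot itself presses on it with more than 2 N; the guard stands upright (within 0.12 rad) and at rest on the tray's floor (value of joint wing above 1.54 rad and velocity of joint wing between -0.05 and 0.05 rad/s and contact force between the arm and wing above 2 N and contact force between wing and guard below 0.1 N and x of guard_centre in the frame of tray between -0.085 and 0.085 m and y of guard_centre in the frame of tray between -0.065 and 0.065 m and height (world z) of guard_centre below 0.062 m and angle between guard_centre's own z axis and vertical below 0.12 rad and linear speed of guard below 0.03 m/s); the arm keeps its last pose, push and grip.
It fails at once if the wing flies back on its spring (faster than 2.5 rad/s) (velocity of joint wing below -2.5 rad/s).
It fails at once if the wing is slammed (faster than 3 rad/s) (velocity of joint wing above 3 rad/s).
It fails at once if the wing is pressed with more than 40 N (contact force between the arm and wing above 40 N).
It fails at once if the guard is tipped by more than 0.6 rad or dropped (faster than 1 m/s) (angle between guard_centre's own z axis and vertical above 0.6 rad or linear speed of guard above 1 m/s).
It fails at once if the jar or the tape is moved more than 30 mm (distance of any of jar, tape from where it was at the start of the episode above 0.03 m).
It also fails if it takes over 72 s, if anything falls off the work surface, if the arm or the gripper's body presses on something with over 40 N, if the wrist force passes 120 N, or if a joint passes its speed limit or range.

## Working session

There is one attempt and no reset: what is moved stays moved. The work goes in short steps, each a Python script; the robot and the scene stay as the last script left them, time stands still between calls to the robot, and variables do not carry over. Pictures are saved under pics/ and viewed, at most 10 in all, crops included, and the job is handed in when it is done.

```bash
mkdir -p pics; ls
python3 - <<'E'
from plant import robot
import cv2
for n in("scene","top"):
    cv2.imwrite(f"pics/{n}0.png",robot.grab_frame(n)); print(n,robot.get_calibration(n))
print(robot.observe())
E
```

```text
pics
scene {'vertical_fov': 57.92672974178905, 'cx': 319.7468881456669, 'cy': 194.78841727624, 'k1': -0.0804993296436101, 'rvec': array([ 0.91376792,  2.56282493, -1.01775283]), 'tvec': array([ 0.43880766, -0.25514318,  1.1729321 ])}
top {'vertical_fov': 54.74793524655763, 'cx': 320.55713787982114, 'cy': 192.41003061489897, 'k1': 0.027601631385936232, 'rvec': array([ 2.15677292, -2.20369073,  0.14212105]), 'tvec': array([0.10033819, 0.66235673, 0.86718904])}
{'time': 0.1, 'q': array([ 5.93184144e+01,  5.99531398e+00,  5.53207596e+00,  8.96060563e+01,
       -2.06618330e-04,  7.75272918e+01]), 'qvel': array([ 0.00867472, -0.14028809,  0.18106682, -0.01403394,  0.03906761,
        0.10391046]), 'joint_torque': array([ 8.22865142e-03, -5.58207965e+01,  5.04718494e+01,  1.30144204e-02,
       -2.73209853e-04, -5.87590512e-05]), 'tool_pos': array([0.18736058, 0.56976561, 0.30320424]), 'tcp_rot': array([-1.79932296e+02, -1.47640624e-02,  1.61791114e+02]), 'ft_force': array([-0.21722958,  0.05010608, -0.2169548 ]), 'torque': array([-0.03386825,  0.03887312,  0.06230263]), 'gripper_force': 0.0, 'gripper_width': 0.08554386102386194}
```

View pics/scene0.png

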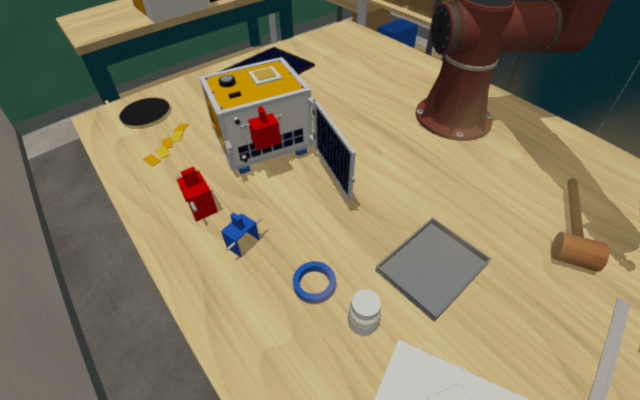

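View pics/top0.png

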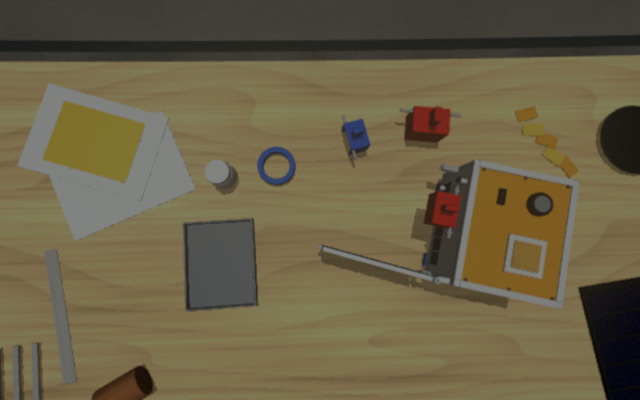

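The hung (smaller) red guard is at scene (264,130) and top (446,209). The larger red one at top (430,122) and the blue one are decoys. The hinge is at top (440,282), the wing tip at (322,248), the tray around (221,264), the jar at (219,174) and the tape at (276,166). Next I'll measure these.

```bash
cat > h.py <<'E'
import numpy as np, cv2
from plant import robot
def ray(n,uv):
    c=robot.get_calibration(n); f=200/np.tan(np.radians(c["vertical_fov"]/2))
    d=(np.atleast_2d(uv).astype(float)-[c["cx"],c["cy"]])/f
    u=d.copy()
    for _ in range(20): u=d/(1+c["k1"]*(u**2).sum(1,keepdims=True))
    R=cv2.Rodrigues(c["rvec"])[0]
    return -R.T@c["tvec"], np.c_[u,np.ones(len(u))]@R
def plane(n,uv,z):
    o,d=ray(n,uv); return (o+d*((z-o[2])/d[:,2])[:,None])[:,:2]
def proj(n,P):
    c=robot.get_calibration(n); f=200/np.tan(np.radians(c["vertical_fov"]/2))
    X=np.atleast_2d(P)@cv2.Rodrigues(c["rvec"])[0].T+c["tvec"]; u=X[:,:2]/X[:,2:]
    return u*(1+c["k1"]*(u**2).sum(1,keepdims=True))*f+[c["cx"],c["cy"]]
def blobs(m,amin=40):
    cs=cv2.findContours(m.astype(np.uint8),cv2.RETR_EXTERNAL,cv2.CHAIN_APPROX_NONE)[0]
    return sorted([c[:,0,:] for c in cs if cv2.contourArea(c)>amin],key=lambda c:-cv2.contourArea(c.reshape(-1,1,2)))
def rect(P):
    return cv2.minAreaRect((P*1000).astype(np.float32))
E
python3 - <<'E'
from h import *
im=cv2.imread("pics/top0.png"); hsv=cv2.cvtColor(im,cv2.COLOR_BGR2HSV); H,S,V=[hsv[...,i].astype(int) for i in range(3)]
print("cam",ray("top",[320,200])[0],ray("scene",[320,200])[0])
m=(H>12)&(H<28)&(S>200)&(V>120); m[:,:430]=0
for b in blobs(m,1000): print("deck",rect(plane("top",b,.21)),cv2.boundingRect(b))
m=(H>12)&(H<28)&(S>200)&(V>120)
m=((S<50)&(V>120))|((H>12)&(H<28)&(S>200)&(V>120)); m[:,:450]=0;m[:,590:]=0
for b in blobs(m,2000): print("box",rect(plane("top",b,.21)),cv2.boundingRect(b))
print("corners",plane("top",[[475,162],[578,181],[561,305],[455,286]],.21))
m=((H<6)|(H>174))&(S>150)
for b in blobs(m,60): print("red",cv2.boundingRect(b),rect(plane("top",b,.175)))
m=(S<60)&(V>50)&(V<110); m[:,:175]=0;m[:,265:]=0;m[:210]=0;m[315:]=0
for b in blobs(m,500): print("tray",cv2.boundingRect(b),rect(plane("top",b,.022)))
print("wing tip,hinge",plane("top",[[322,248],[437,280]],.195))
print("jar/tape",plane("top",[[217,171]],.085),plane("top",[[276,166]],.024), "decoyred",plane("top",[[430,122]],.06))
cv2.imwrite("pics/crop1.png",cv2.resize(im[140:320,300:590],None,fx=2.7,fy=2.7,interpolation=cv2.INTER_CUBIC))
E
```

```text
cam [0.57124174 0.11073676 0.92855871] [0.95712821 0.49588697 0.6866015 ]
corners [[ 0.69805364 -0.20343393]
 [ 0.65780143 -0.395159  ]
 [ 0.43104    -0.34226382]
 [ 0.46868445 -0.1514212 ]]
red (432, 191, 29, 37) ((612.00634765625, -155.97335815429688), (49.3878288269043, 65.33426666259766), 76.34046936035156)
red (413, 107, 37, 28) ((792.2364501953125, -135.09251403808594), (72.31207275390625, 54.25287628173828), 84.43220520019531)
tray (183, 218, 74, 93) ((506.318359375, 321.3094177246094), (199.95587158203125, 161.27685546875), 2.5642476081848145)
wing tip,hinge [[ 0.54238656  0.09020605]
 [ 0.47825907 -0.12379526]]
jar/tape [[0.71069037 0.31320742]] [[0.73021573 0.18972557]] decoyred [[ 0.82031518 -0.17034242]]
```

View pics/crop1.png

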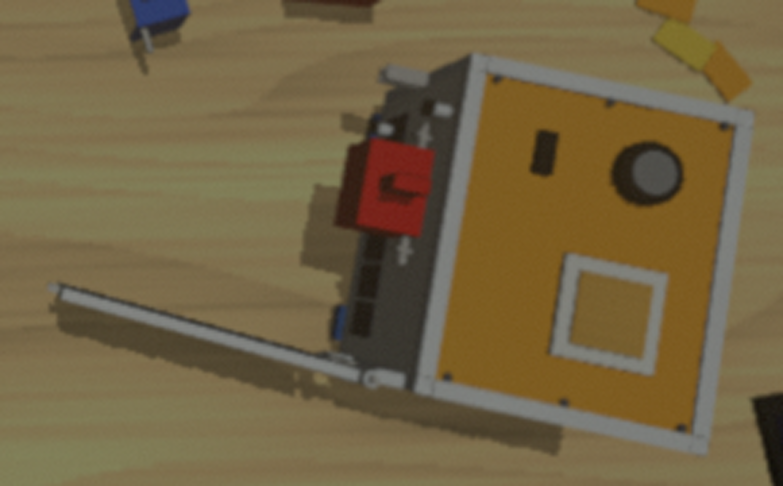

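```bash
cat >> h.py <<'E'
def satpose():
    c=np.array([[473,55],[415,392],[752,115],[704,452]])/2.7+[300,140]
    W=plane("top",c,.21); M=np.array([[.12,0],[-.12,0],[.12,-.2],[-.12,-.2]])
    a=M-M.mean(0); b=W-W.mean(0)
    t=np.arctan2((a[:,0]*b[:,1]-a[:,1]*b[:,0]).sum(),(a*b).sum()); R=np.array([[np.cos(t),-np.sin(t)],[np.sin(t),np.cos(t)]])
    o=W.mean(0)-R@M.mean(0); return o,R,t,W-(o+M@R.T)
E
python3 - <<'E'
from h import *
o,R,t,e=satpose(); print("sat",o,np.degrees(t),"res mm",e*1e3)
s=lambda P:(P-o)@R
k=lambda p:np.array(p)/2.7+[300,140]
print("roof in sat",s(plane("top",k([[372,139],[434,150],[419,237],[357,225]]),.175)))
print("hinge ctr",s(plane("top",k([372,378]),.197)),"tip",s(plane("top",k([60,291]),.195)))
# scene check: box/guard roof corners, hinge
gx=s(plane("top",k([[372,139],[434,150],[419,237],[357,225]]),.175)).mean(0)[0]
L=[(gx,.0235,.211),(gx-.032,.0465,.175),(gx+.032,.0465,.175),(gx-.032,.0465,.111),(.12,0,.21),(-.12,0,.21)]
print("scene proj",proj("scene",[[*(o+R@p[:2]),p[2]] for p in L]).round(1))
im=cv2.imread("pics/scene0.png"); cv2.imwrite("pics/crop2.png",cv2.resize(im[55:195,190:360],None,fx=4,fy=4,interpolation=cv2.INTER_CUBIC))
E
```

```text
sat [ 0.5862392  -0.17526951] -13.300755771184972 res mm [[-1.84221071 -1.10619493]
 [ 0.73566364 -1.47188514]
 [-2.24924911  1.65919964]
 [ 3.35579618  0.91888043]]
roof in sat [[ 0.05112308  0.04693839]
 [ 0.05271531  0.00114325]
 [-0.01195157  0.00104901]
 [-0.01286256  0.04655916]]
hinge ctr [[-0.11652271  0.02450708]] tip [[-0.10326122  0.24794219]]
scene proj [[261.5 108.2]
 [279.1 122.4]
 [253.8 129.6]
 [281.4 143.2]
 [217.5 114.8]
 [311.3  89.7]]
```

View pics/crop2.png

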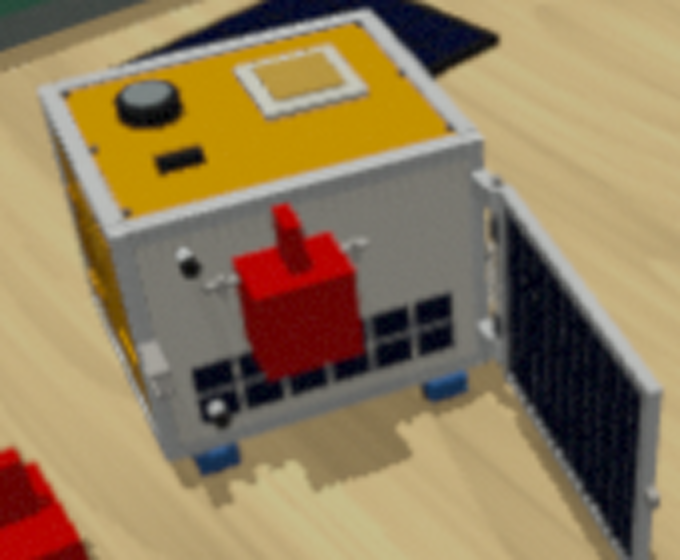

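Both views agree: the roof measures 65x46 mm, and its front-left corner is at scene crop (254,298) against a predicted (255,298). Now the pick.

Run:
```python
from h import *
o,R,t,_=satpose(); g=o+R@[.0198,.0235]; d=np.degrees(t)
for yaw in(90+d,d-90):
    q=robot.ik([*g,.27],[180,0,yaw]); print(yaw,q)
best=min((90+d,d-90),key=lambda y:abs(robot.ik([*g,.27],[180,0,y])[5]))
ori=[180,0,best]
for z in(.31,.40): print(z,robot.ik([*g,z],ori) is not None)
robot.move_pose([*g,.33],ori)
print(robot.line_to([*g,.252],vel=.08,guard=8),robot.observe()["tool_pos"],g)
robot.set_gripper(0.0)
s=robot.observe(); print(s["gripper_width"],s["gripper_force"],s["ft_force"],s["time"],s["tcp_rot"])
if s["gripper_force"]>5:
    robot.line_to([*g,.275],vel=.04); s=robot.observe(); print(s["ft_force"],s["gripper_width"],s["tool_pos"])
    cv2.imwrite("pics/lift.png",robot.grab_frame("scene"))
```

```text
76.69924422881503 [-26.26560823  11.12846477   7.68349752  86.55503275   0.
  77.03514754]
-103.30075577118497 [ -26.26560823   11.12846477    7.68349752   86.55503275    0.
 -102.96485246]
0.31 True
0.4 True
False [ 0.61116983 -0.15706395  0.25272632] [ 0.61091455 -0.15695511]
0.010980896534511625 59.89390969276428 [-0.07234736  1.36697508  1.33065435] 4.85 [1.79999651e+02 4.42745459e-04 7.66989587e+01]
[-0.66042758 -0.30180062 -1.00615684] 0.0109307143366975 [ 0.61091859 -0.15694972  0.27492191]
```

Run:
```python
from h import *
p=robot.observe()["tool_pos"]; ori=[180,0,92]
T=np.array([.506,.321])
print(robot.ik([*T,.38],ori))
robot.line_to([p[0],p[1],.38],vel=.12)
robot.line_to([*T,.38],vel=.18,rotation=ori)
robot.pause(.3)
s=robot.observe(); print(s["ft_force"],s["gripper_width"],s["time"])
robot.line_to([*T,.16],vel=.12)
print(robot.line_to([*T,.1435],vel=.02,guard=4)); s=robot.observe(); print(s["tool_pos"],s["ft_force"],s["time"])
cv2.imwrite("pics/place.png",robot.grab_frame("scene"))
```

```text
[ 19.90004273   7.78301552  15.51013505  97.72711953   0.
 107.90004273]
[-0.09160959 -0.81476151 -1.99641606] 0.01101931202438703 9.8167
True
[0.50585787 0.32087481 0.1462411 ] [ 0.21535909 -0.09309146  5.13584061] 12.4583
```

View pics/place.png

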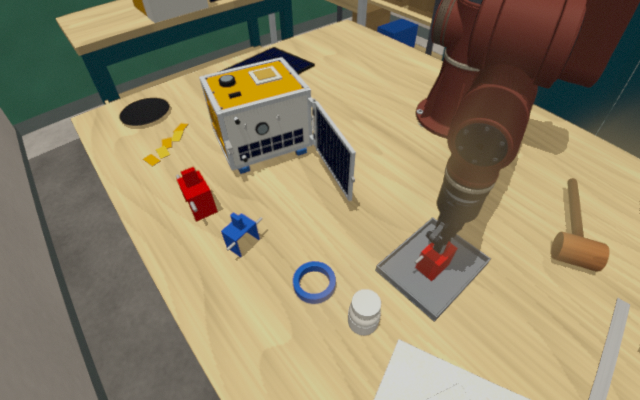

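The guard is upright in the tray at (437,258), and it touched down at the expected height. Next I'll release it, retract and start the fold.

```bash
cat >> h.py <<'E'
def wingpose(th,off=.015,r=.160,z=.222):
    o,R,t,_=satpose(); c,s=np.cos(th),np.sin(th)
    p=np.array([-.118,.022])+r*np.array([s,c])+off*np.array([-c,s])
    return [*(o+R@p),z],[180,0,180+np.degrees(t-th)]
def push(th,**k):
    v=k.pop("vel",.05); p,q=wingpose(th,**k); robot.line_to(p,vel=v,rotation=q)
    s=robot.observe(); n=-robot_n(q[2]); print(round(th,3),"F",(s["ft_force"][:2]@n).round(2),s["ft_force"].round(1),s["time"]); return s["ft_force"][:2]@n
def robot_n(yaw): # push direction = -tool x
    return -np.array([np.cos(np.radians(yaw)),np.sin(np.radians(yaw))])
E
python3 - <<'E'
from h import *
robot.set_gripper(.05); robot.pause(.3)
p=robot.observe()["tool_pos"]; robot.line_to([p[0],p[1],.36],vel=.12)
cv2.imwrite("pics/rel.png",robot.grab_frame("top"))
robot.set_gripper(0)
P,q=wingpose(-.25); print(P,q,[robot.ik(*wingpose(a)).round(0).tolist() for a in(-.25,.5,1.57)])
robot.move_pose([P[0],P[1],.36],q); robot.line_to(P,vel=.12)
s=robot.observe(); print("free",s["ft_force"],s["time"])
for a in np.arange(-.2,.41,.1): push(a)
cv2.imwrite("pics/push.png",robot.grab_frame("scene"))
a=cv2.imread("pics/rel.png")[150:350,120:480]; b=cv2.imread("pics/push.png")[40:300,190:550]
cv2.imwrite("pics/both.png",np.vstack([a,b]))
E
```

```text
[np.float64(0.4586110863682843), np.float64(0.032994378498660326), 0.222] [180, 0, np.float64(181.0231891070856)] [[-12.0, -19.0, -26.0, 83.0, 0.0, -13.0], [-13.0, 1.0, -8.0, 81.0, 0.0, 29.0], [-25.0, 15.0, 7.0, 82.0, 0.0, 79.0]]
free [ 0.27736664 -0.74870923 -0.69563712] 18.925
-0.2 F -0.31 [ 0.3 -0.3  0.6] 19.2333
-0.1 F 0.52 [-0.5  0.1  0.7] 19.7083
0.0 F -0.21 [ 0.2 -0.2 -0.7] 20.1833
0.1 F 0.46 [-0.5  0.1  0.8] 20.6583
0.2 F 0.42 [-0.4  0.2 -0.1] 21.1333
0.3 F 0.76 [-0.4  0.8 -0.1] 21.6083
0.4 F 0.56 [-0.3  0.5  0.5] 22.0833
```

View pics/both.png

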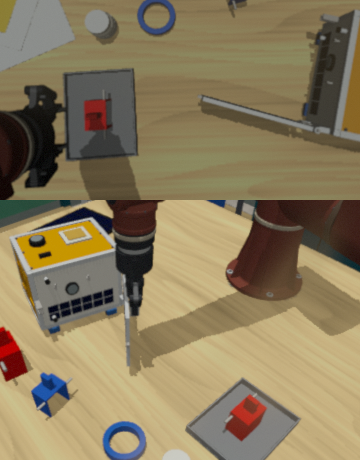

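The guard is standing free and upright in the tray, and the wing is folding ahead of the fingers. Continuing the fold.

Run:
```python
from h import *
for a in np.arange(.5,1.41,.1):
    F=push(a)
    if F>12: break
else:
    for a in np.arange(1.44,1.60,.02):
        if push(a,vel=.03)>12: break
cv2.imwrite("pics/push2.png",robot.grab_frame("top"))
a=robot.grab_frame("scene"); b=cv2.imread("pics/push2.png")
cv2.imwrite("pics/both2.png",np.vstack([a[60:290,190:550],b[150:330,120:480]]))
```

```text
0.5 F 1.23 [-0.6  1.2 -0.2] 22.6083
0.6 F 2.47 [-1.9  1.6 -0.7] 23.0833
0.7 F 0.8 [-0.5  0.6 -0.1] 23.5583
0.8 F 2.14 [0.5 2.8 0. ] 24.0333
0.9 F 1.69 [0.1 1.9 0.4] 24.5083
1.0 F 2.79 [0.3 3.1 0.9] 24.9833
1.1 F 3.09 [0.6 3.3 1.7] 25.4583
1.2 F 3.62 [ 0.1  3.7 -0.5] 25.9333
1.3 F 3.79 [0.7 3.8 0.4] 26.4083
1.4 F 4.19 [0.2 4.2 0.7] 26.8833
1.44 F 4.06 [ 1.2  4.  -0.2] 27.25
1.46 F 4.22 [ 2.3  4.  -0.6] 27.5083
1.48 F 3.96 [2.8 3.6 0.2] 27.7667
1.5 F 5.16 [ 1.7  4.9 -0.1] 28.025
1.52 F 3.56 [1.7 3.3 0.4] 28.2833
1.54 F 4.55 [2.6 4.1 0.9] 28.5417
1.56 F 4.44 [2.2 4.1 1.1] 28.8
1.58 F 15.05 [ 5.2 14.2  1.5] 29.0583
```

View pics/both2.png

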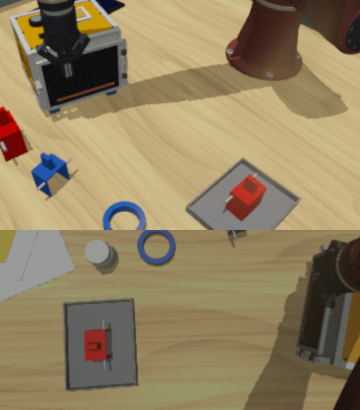

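The wing is home: the force rose sharply to 15 N at the stop, and the picture shows it flat against the wall. I'll check that the press is steady, then hand in.

Run:
```python
from h import *
y=wingpose(1.58)[1][2]
F=[]
for _ in range(8): robot.pause(.15); F.append(-robot_n(y)@robot.observe()["ft_force"][:2])
print(np.round(F,1))
if 9<np.mean(F)<22: print(robot.job_done())
```

```text
[15.  15.1 14.5 15.  15.  15.  14.4 15.3]
the job is handed in; nothing more can be done
None
```

The job is handed in: the red guard stands upright in the grey tray, the wing is folded home on its stops with the arm pressing it steadily at about 15 N, and the jar and tape were not touched.

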